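Pump one measure into the jigger

TASK

Move the drip tray with the jigger standing on it until the jigger is directly under the nozzle of the square bottle, and let go of the tray; then press that bottle's pump cap fully down along its slope and let it spring all the way back up. Do not press the pump before the jigger is there, do not press the round bottle's pump, and leave the timer, the measuring cup and the roll of tape where they are; the jigger stays upright on the tray under the nozzle.

Things in the scene. Friction and masses are not known exactly. Their poses are not given: they have to be found in the camera images.
- stand: Fixed open wooden stand, 350 mm wide (y). Origin on the worktop midway between the points below the two caps (at its y = +-70 mm; either bottle may be in either place); its x points level into the stand. The bottles lean out to its -x, 31.5 degrees (0.55 rad) from vertical. Below the caps all of it, bottles too, lies at stand x > 0 but for the spouts; the posts stand at x > 50 mm.
- roof_edge (a point): Middle of the lower front edge of the shelf board that roofs both bottles: 365 mm above the worktop, 105 mm above the cap tops, 8 mm to the front of the caps' centres. The board is 16 mm thick and runs 350 mm along y and 192 mm back, so the caps cannot be reached straight from above.
- square_bottle_cap (a point): Centre of the flat top of the square-bodied bottle's pump cap: a steel button 32 mm across, 14 mm tall, top 260 mm above the worktop. Its z axis points out of the cap along the bottle's axis, 31.5 degrees from vertical towards the front of the stand (stand -x); the cap is pressed along -z.
- square_bottle_nozzle (a point): Outlet of the square bottle's spout, a 9 mm tube that sticks out of the cap to the front and bends down; 168 mm above the worktop and 45 mm (level) in front of the cap's centre. It moves with the cap.
- square_bottle_pump (a joint): Travel of the square bottle's cap in m: 0 up, 0.012 fully down at its stop. Sprung: 4 N to start it, 9 N at the bottom, returns by itself.
- round_bottle_cap (a point): The same point on the round-bodied bottle's identical pump cap.
- round_bottle_pump (a joint): Travel of the round bottle's cap in m, likewise.
- drip_tray: Loose steel drip tray, 150 mm (its x) by 90 mm (y), rim 12 mm tall, floor 3 mm thick, 0.4 kg. Origin: centre of its underside; z up. The grip stands near its -x end, the jigger near its +x end. It slides on the worktop.
- tray_grip (a point): Point to hold on the tray's upright wooden grip, 45 mm above the worktop on its middle line, 55 mm to the tray's -x of its origin; axes as the tray's. The grip is a flat tab 12 mm thick (tray y), 30 mm long (tray x), its top 64 mm above the worktop.
- jigger: Loose steel double-cone jigger, 80 mm tall, 45 mm across, 85 g, standing upright on the tray 80 to 95 mm from the grip. Origin: centre of its underside; z up.
- timer: Loose round kitchen timer, 71 mm across, 38 mm tall; origin centre of its underside. Bystander.
- measure_cup: Loose clear conical measuring cup, 57 mm across, 119 mm tall; origin centre of its underside. Bystander.
- tape: Loose roll of tape lying flat, 104 mm across, 25 mm tall; origin centre of its underside. Bystander.
There are look-alikes about, which are no part of the job. What is shaped like the jigger but purple is not meant.

How it is judged (in metres and radians):
On the way, in this order (a step that is already met when the one before it is completed fails the run):
1. the jigger stands upright on the tray, its centre within 15 mm of straight under the square bottle's nozzle, the tray flat on the worktop and let go (horizontal distance between jigger and square_bottle_nozzle below 0.015 m and z of jigger in the frame of drip_tray between 0.001 and 0.008 m and angle between jigger's own z axis and vertical below 0.1 rad and linear speed of jigger below 0.02 m/s and height (world z) of drip_tray below 0.005 m and angle between drip_tray's own z axis and vertical below 0.05 rad and contact force between the fingers and drip_tray below 0.1 N), for 0.2 s.
2. the square bottle's cap is pressed fully down (10 of its 12 mm or more) (value of joint square_bottle_pump above 0.01 m), for 0.1 s.
At the end, for the whole second after the job is handed in: Both caps are fully up again (within 2 mm) and the jigger stands upright and still on the tray, which lies flat on the worktop; the jigger's centre is within 15 mm of straight under the square bottle's nozzle (value of joint each of square_bottle_pump, round_bottle_pump below 0.002 m and horizontal distance between jigger and square_bottle_nozzle below 0.015 m and z of jigger in the frame of drip_tray between 0.001 and 0.008 m and angle between jigger's own z axis and vertical below 0.1 rad and linear speed of jigger below 0.02 m/s and height (world z) of drip_tray below 0.005 m and angle between drip_tray's own z axis and vertical below 0.05 rad); the robot touches nothing.
It fails at once if the square bottle's pump is pressed (4 mm or more) while the jigger is not under its nozzle (22 mm or more off) (value of joint square_bottle_pump above 0.004 m and horizontal distance between jigger and square_bottle_nozzle above 0.022 m).
It fails at once if the round bottle's pump is pressed (4 mm or more) (value of joint round_bottle_pump above 0.004 m).
It fails at once if the jigger is tipped over (more than 35 degrees) (angle between jigger's own z axis and vertical above 0.6 rad).
It fails at once if a bystander (timer, measuring cup, tape) is moved by more than 30 mm (distance of any of timer, measure_cup, tape from where it was at the start of the episode above 0.03 m).
It also fails if it takes over 64 s, if anything falls off the work surface, if the arm or the gripper's body presses on something with over 40 N, if the wrist force passes 120 N, or if a joint passes its speed limit or range.

ROBOT

A 7-joint arm with a two-finger parallel gripper is mounted at the origin on a cart in front of the work surface, level with it; the furniture and walls round the work are solid. World frame = base frame: x ahead of the robot, y to its left, z up, the work surface at z = 0. Lengths are in mm, angles in rad, forces in N, time in s.
With the tool pointing down it reaches from about 425 to 875 mm from the base axis. Payload 8.4 kg.
Tool frame: the origin (TCP) lies midway between the tips of the shut fingers; the grasp point (between the pads) lies 19 mm behind it; z points along the fingers, y is the line along which they close (so a half turn about z gives the same grasp; the last joint's range is limited). The gripper opens to 87 mm and grips with 3 to 60 N. Pads are 19 mm wide; open, the fingers measure 117 mm over their backs; the gripper's body (75 mm by 190 mm) begins 51 mm behind the grasp point.
Start: joints at [1.081, 0.333, 0.04, 1.465, -0.013, 1.343, -0.059], TCP at [247.579, -600.973, 222.546] pointing down, gripper open.
Joint ranges: [-2.58, 2.58], [-0.38, 2.09], [-1.3, 1.39], [0.25, 2.4], [-1.5, 4.64], [0.08, 2.09], [-2.65, 2.65]. Speed limits (rad/s): [2.22, 2.22, 2.79, 2.79, 3.14, 3.14, 3.14].

INTERFACE

Orientations are given as a unit quaternion [w, x, y, z].
In Python, from bench import r gives the robot as it stands. The module is installed in compiled form; this text tells all that it offers.
- The arm moves only by the shell command python3 -m pendant 'ROWS' [FORCE]. ROWS is JSON, a list of rows, each a list of 7 numbers: the turn, a rotation vector about the tool's x, y, z as a fraction of full scale, then the shift along the tool's x, y, z as a fraction of full scale, then the closure, from 0 (fully open) to 1 (shut). A call has 1 to 8 rows; each row shifts and turns the commanded pose from where the row before left it, along the tool's axes as they then stand; what a row does not reach is not made up. Full scale, the value 1, is 0.02 m for a shift and 4 degrees for a turn. A row lasts 1/8 s, in which the tool goes at most 62.5 mm and 10.7 degrees, less where a joint would pass 70% of its speed; a pose out of reach is approached as far as the arm can. A call with a number of a shift or a turn outside -1 to 1 is refused whole. A call with a gripper value outside its range is refused whole. The fingers move at their own pace and stop on an object; FORCE is the grip in N (left out, the last holds). Time passes only in rows, so rows that do not move let the fingers close. It gives the time, the measured TCP pose, the force, the opening and the grip force at its end, in the units of the state.
- r.get_obs(): the state, without advancing time (a new reading comes with each control period).
- r.read_camera(name): name is "side" or "top"; returns a dict with "image" (480x640x3 uint8, blue, green, red), "z_map" (480x640 float32, mm along the optical axis (not along the pixel's ray), 0 where there is no reading), "K" (3x3 intrinsics, pixels), "eye" and "attitude" of the camera in the world. Camera axes: x right, y down, z forward; pixel columns grow to the right and rows downward; lengths in mm; the calibration is good to about 2 mm. A picture is of the moment at which its call begins.
- r.finish_job(): hands the job in; it is judged then, once.
Trained networks look in a picture, given as the dict that the camera call returned (one of the last four; its "shot" number tells which), for a name from the list of things; names that differ only in an ending like _2 or _b are one class to them, and where a whole thing is asked for, a point or a joint stands for the part that bears it (a point fixed in the world has none). Each returns a list of dicts, best first, with "score" (0 to 1); they miss things now and then, are a little off and sometimes report something else, mostly with a low value. They report only what shows in the picture. A call takes as long as a camera call. They do not tell look-alikes from the thing itself.
- r.find_in(picture, query): "bbox" ([centre column, centre row, width, height] in pixels, round what is visible of it).
The state is a dict: "time": time; "joint_positions": joint angles; "joint_velocities": joint speeds; "joint_torque": joint torques, N m; "tool_pos": TCP position; "orientation": TCP orientation; "contact_force": force on the tool from outside, world axes, zero at the start; "torque": the same for the moment, N m; "grip_width": finger opening in mm; "gripper_force": force on a finger pad.
Only numpy, scipy, OpenCV 4.12 (cv2) and the standard library are available. Lean on these libraries where they do the work, as an engineer would, in place of code of your own. Each camera call takes 0.05 s, during which the arm holds its last target. There are 200 camera calls.

## Working session

There is one attempt and no reset: what is moved stays moved. The work goes in short steps, Python scripts to look and compute and a shell command to move; the robot and the scene stay as the last step left them, time stands still between calls to the robot, and variables do not carry over. Pictures are saved under pics/ and viewed, at most 10 in all, crops included, and the job is handed in when it is done.

```bash
mkdir -p pics
cat > h.py <<'E'
import numpy as np, cv2
from bench import r
from scipy.spatial.transform import Rotation as R
def rot(a):
    a=np.array(a,float)
    return a if a.shape==(3,3) else R.from_quat(a[[1,2,3,0]]).as_matrix()
def cloud(p):
    z=p["z_map"].astype(float);K=np.array(p["K"]);v,u=np.indices(z.shape)
    c=np.stack([(u-K[0,2])/K[0,0]*z,(v-K[1,2])/K[1,1]*z,z],-1)
    w=c@rot(p["attitude"]).T+np.array(p["eye"]); w[z==0]=np.nan
    return w
E
python3 - <<'E'
from h import *
o=r.get_obs();print({k:np.round(v,3) for k,v in o.items()})
for n in("side","top"):
    p=r.read_camera(n);cv2.imwrite(f"pics/{n}0.png",p["image"]);print(n,p["K"],p["eye"],p["attitude"])
    np.save(n+"0.npy",cloud(p))
    w=cloud(p)
    for q in["stand","square_bottle_cap","round_bottle_cap","square_bottle_nozzle","drip_tray","tray_grip","jigger","timer","measure_cup","tape"]:
        for d in r.find_in(p,q)[:3]:
            b=d["bbox"];print(q,round(d["score"],2),np.round(b),np.round(w[min(479,int(b[1])),min(639,int(b[0]))]))
E
```

```text
{'time': np.float64(0.0), 'joint_positions': array([ 1.081,  0.334,  0.04 ,  1.466, -0.013,  1.343, -0.058]), 'joint_velocities': array([-0.001,  0.001,  0.001, -0.001, -0.002,  0.   ,  0.003]), 'joint_torque': array([-1.0000e-03, -6.5636e+01,  1.3340e+00, -4.0380e+01, -6.0000e-02,
        4.5000e-02,  0.0000e+00]), 'tool_pos': array([ 247.405, -600.58 ,  221.699]), 'orientation': array([-0.001,  0.981,  0.194, -0.   ]), 'contact_force': array([-0.529, -0.355,  0.34 ]), 'torque': array([-0.004,  0.018, -0.036]), 'gripper_force': np.float64(0.0), 'grip_width': np.float64(86.892)}
side [[549.90061018   0.         319.30207041]
 [  0.         549.90061018 237.40220146]
 [  0.           0.           1.        ]] [ -109.59758225 -1133.56903854  1192.76175414] [-0.43891299  0.85875579 -0.23683578  0.11748487]
stand 0.71 [351. 245.  26.  21.] [619. -74. 235.]
stand 0.68 [377. 235. 114. 170.] [880. 149.  36.]
square_bottle_cap 0.59 [356. 243.  18.  23.] [710.  36. 141.]
square_bottle_cap 0.18 [378. 235. 115. 170.] [889. 150.  36.]
square_bottle_nozzle 0.55 [353. 245.  17.  21.] [703.  37. 13
[... 856 characters left out ...]
8.  25.] [693.  70.  -7.]
round_bottle_cap 0.58 [194. 283.  27.  20.] [491. 364.  16.]
square_bottle_nozzle 0.51 [343. 222.  11.  31.] [618. -71. 246.]
square_bottle_nozzle 0.3 [188. 219.  34.  34.] [687. 387.   1.]
drip_tray 0.71 [409. 280.  38.  52.] [ 490. -268.   11.]
tray_grip 0.54 [343. 223.  12.  32.] [616. -71. 245.]
jigger 0.69 [410. 264.  18.  16.] [ 533. -272.   39.]
jigger 0.64 [458. 287.  19.  17.] [ 464. -407.   41.]
jigger 0.6 [454. 252.  22.  18.] [ 568. -401.   44.]
timer 0.55 [441. 214.  25.  27.] [ 681. -371.   38.]
measure_cup 0.8 [193. 284.  29.  19.] [491. 364.  16.]
measure_cup 0.42 [291. 217.   8.  26.] [635.  64. 239.]
tape 0.77 [189. 220.  34.  33.] [688. 385.  -1.]
```

Run:
```python
import cv2
a=cv2.imread("pics/top0.png");b=cv2.imread("pics/side0.png")
cv2.imwrite("pics/topc.png",cv2.resize(a[110:310,230:480],None,fx=3.0,fy=3.0,interpolation=cv2.INTER_CUBIC)) 
cv2.imwrite("pics/sidec.png",cv2.resize(b[130:430,270:470],(400*4//4*1,600),interpolation=cv2.INTER_CUBIC))
```

```text
(no output)
```

View pics/topc.png

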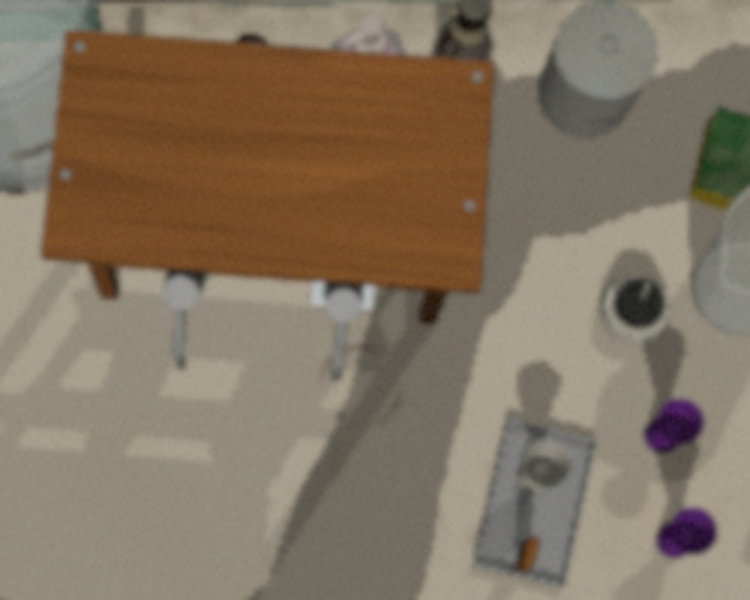

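View pics/sidec.png

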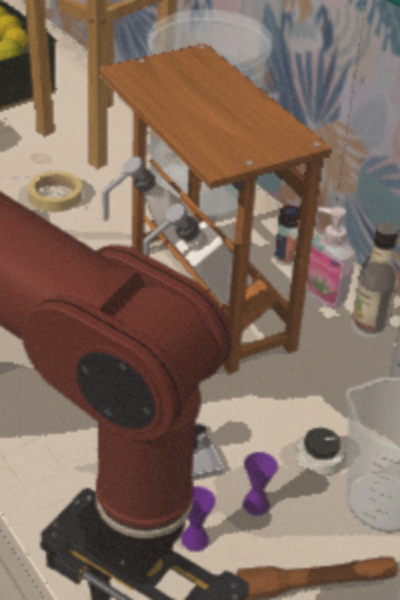

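View pics/side0.png

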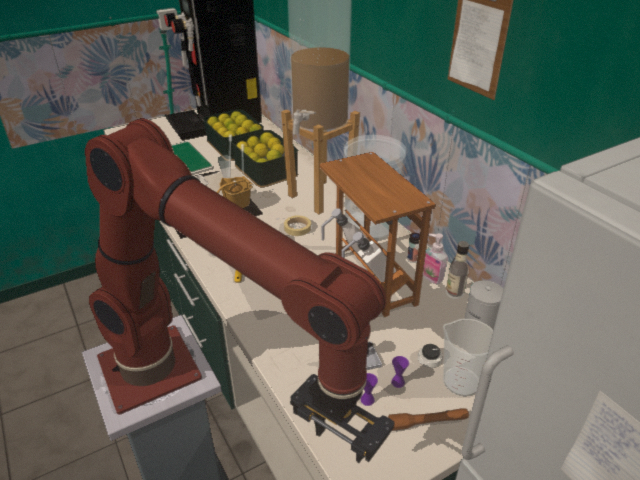

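The top crop shows the square bottle's pale, wide shoulders under the right cap (crop ~343,295, world y≈-72). The round bottle is on the left (~182,290). The tray is at ~(535,500), with its grip at the near end (528,553) and the steel jigger at (543,468). The two purple jiggers are to its right. In the side view, the arm partly hides the tray.

Run:
```python
from h import *
w=np.load("top0.npy");x,y,z=w[...,0],w[...,1],w[...,2]
def rect(m,name):
    n,l,s,c=cv2.connectedComponentsWithStats(m.astype(np.uint8))
    k=1+np.argmax(s[1:,4]);pts=w[l==k][:,:2].astype(np.float32)
    q=cv2.minAreaRect(pts);print(name,len(pts),np.round(q[0],1),np.round(q[1],1),round(q[2],2),"\n",np.round(cv2.boxPoints(q),1).tolist(),np.round(np.median(w[l==k],0),1));return l==k
rect((abs(z-381)<12)&(x>550)&(abs(y)<250),"roof")
reg=(x>400)&(x<580)&(y<-200)&(y>-340)
rect(reg&(z>6),"tray>6")
rect(reg&(z>1.5),"tray>1.5")
for lo,hi in((50,70),(70,95)):
    m=reg&(z>lo)&(z<hi);print(lo,m.sum(),np.round(w[m],0).tolist()[:60])
for yc in(-72,68):
    m=(abs(y-yc)<35)&(x>520)&(x<640)&(z>100)
    m2=m&(z>235)&(z<290);print(yc,m2.sum(),np.round(np.nanmean(w[m2],0),1))
    P=w[m]; print(np.round(P[np.argsort(P[:,0])][:25:2],0).tolist())
a=cv2.imread("pics/top0.png")
cv2.imwrite("pics/tray.png",cv2.resize(a[225:320,375:490],(800,660*600//660),interpolation=cv2.INTER_CUBIC))
```

```text
roof 11235 [734.1 -11.5] [350.9 195.7] 84.41 
 [[619.5999755859375, -176.60000610351562], [814.4000244140625, -195.60000610351562], [848.5999755859375, 153.60000610351562], [653.7999877929688, 172.60000610351562]] [730.1 -11.8 381.5]
tray>6 530 [ 517.8 -274.8] [ 96.2 134.1] 76.58 
 [[441.5, -306.0], [571.9000244140625, -337.1000061035156], [594.2000122070312, -243.60000610351562], [463.79998779296875, -212.39999389648438]] [ 525.1 -274.5   14.5]
tray>1.5 1733 [ 490.  -269.9] [179.8 139.9] 0.07 
 [[400.0, -200.10000610351562], [400.20001220703125, -340.0], [579.9000244140625, -339.79998779296875], [579.7999877929688, -199.89999389648438]] [ 493.4 -266.6    6.2]
50 109 [[546.0, -276.0, 69.0], [544.0, -266.0, 63.0], [543.0, -268.0, 67.0], [543.0, -271.0, 68.0], [540.0, -259.0, 70.0], [541.0, -262.0, 65.0], [541.0, -265.0, 66.0], [542.0, -269.0, 59.0], [541.0, -271.0, 63.0], [542.0, -275.0, 59.0], [541.0, -276.0, 67.0], [539.0, -260.0, 60.0], [538.0, -263.0, 63.0], [540.0, -267.0, 54.0], [539.0, -269.0, 56.0], [539.0, -272.0, 60.0], [538.0, -274.0, 65.0], [539.0, -277.0, 60.0], [538.0, -
[... 2283 characters left out ...]
-288.0, 78.0], [520.0, -290.0, 84.0], [519.0, -250.0, 81.0]]
-72 82 [627.7 -71.6 251.7]
[[590.0, -68.0, 228.0], [591.0, -66.0, 211.0], [591.0, -70.0, 181.0], [592.0, -67.0, 179.0], [592.0, -64.0, 178.0], [592.0, -66.0, 217.0], [593.0, -71.0, 213.0], [594.0, -64.0, 197.0], [595.0, -65.0, 230.0], [596.0, -64.0, 199.0], [597.0, -65.0, 234.0], [597.0, -68.0, 232.0], [600.0, -71.0, 231.0]]
68 29 [629.9  68.4 242. ]
[[603.0, 70.0, 228.0], [604.0, 73.0, 225.0], [605.0, 73.0, 182.0], [605.0, 69.0, 206.0], [606.0, 70.0, 191.0], [606.0, 70.0, 176.0], [607.0, 68.0, 225.0], [607.0, 73.0, 234.0], [608.0, 75.0, 179.0], [609.0, 70.0, 227.0], [610.0, 67.0, 232.0], [613.0, 71.0, 220.0], [613.0, 67.0, 230.0]]
```

View pics/tray.png

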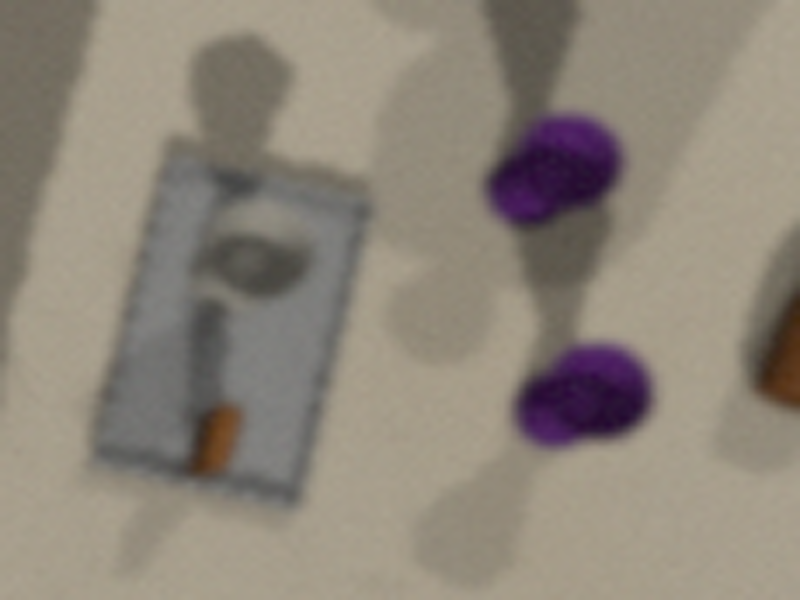

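The tray crop shows the rim corners at about (178,143), (368,203), (298,497) and (97,455). The grip top is at ~(217,440) and the steel jigger at ~(255,262).

```bash
cat >> h.py <<'E'
def px(p,u,v,h):
    K=np.array(p["K"]);d=rot(p["attitude"])@np.array([(u-K[0,2])/K[0,0],(v-K[1,2])/K[1,1],1]);e=np.array(p["eye"]);return e+d*(h-e[2])/d[2]
def ringfit(w,c,lo,hi,rad=22.5):
    from scipy.optimize import least_squares
    m=(w[...,2]>lo)&(w[...,2]<hi)&(np.hypot(w[...,0]-c[0],w[...,1]-c[1])<35)
    P=w[m];P=P[np.hypot(*(P[:,:2]-c).T)>10]
    s=least_squares(lambda q:np.hypot(P[:,0]-q[0],P[:,1]-q[1])-rad,c,loss="soft_l1",f_scale=2);return s.x,len(P),np.sqrt(np.mean(s.fun**2))
E
python3 - <<'E'
from h import *
p=r.read_camera("top");w=cloud(p)
f=lambda a,h:px(p,375+a[0]*115/800-.43,225+a[1]*95/600-.42,h)[:2]
C=[f(a,12) for a in((178,143),(368,203),(298,497),(97,455))];print(np.round(C,1))
fl,fr,nr,nl=C
c=np.mean(C,0);ax=(fl+fr-nl-nr)/2;ay=(fl+nl-fr-nr)/2
print("centre",c.round(1),"len",np.hypot(*ax),np.hypot(*ay),"yaw",np.degrees(np.arctan2(ax[1],ax[0])),np.degrees(np.arctan2(-ay[0],ay[1])))
yaw=np.arctan2(ax[1],ax[0])
print("grip pred",c-55*np.array([np.cos(yaw),np.sin(yaw)]),"grip top img",f((223,437),64),"base-ish",f((205,470),64))
print("jig",ringfit(w,np.array([527,-269.]),76,92))
m=(w[...,2]>50)&(w[...,2]<75)&(abs(w[...,0]-440)<35)&(abs(w[...,1]+285)<40);print("grip cloud",w[m].mean(0),m.sum())
E
```

```text
[[ 587.9 -249.1]
 [ 558.  -328.8]
 [ 421.  -292.2]
 [ 441.8 -208.6]]
centre [ 502.2 -269.7] len 146.71630223407382 85.4782198488786 yaw -15.245574246101416 -17.272884292351304
grip pred [ 449.12439843 -255.21857066] grip top img [ 444.35154916 -254.08332268] base-ish [ 429.6803495  -246.07160817]
jig (array([ 525.46227771, -267.91825411]), 63, np.float64(2.5088073022372175))
grip cloud [ 445.63770931 -253.08331555   62.39902394] 47
```

```bash
python3 -m pendant '[[0,0,0.96,0,0,0,0],[0,0,0.96,0,0,0,0],[0,0,0.96,0,0,0,0],[0,0,0.96,0,0,0,0],[0,0,0.96,0,0,0,0],[0,0,0.96,0,0,0,0],[0,0,0.96,0,0,0,0],[0,0,0.96,0,0,0,0]]' 15
python3 -m pendant '[[0,0,0.96,0,0,0,0],[0,0,0.96,0,0,0,0],[0,0,0,0.12,-0.48,0,0],[0,0,0,0.24,-0.97,0,0],[0,0,0,0.24,-0.97,0,0],[0,0,0,0.24,-0.97,0,0],[0,0,0,0.24,-0.97,0,0],[0,0,0,0.24,-0.97,0,0]]'
python3 -m pendant '[[0,0,0,0.24,-0.97,0,0],[0,0,0,0.24,-0.97,0,0],[0,0,0,0.24,-0.97,0,0],[0,0,0,0.24,-0.97,0,0],[0,0,0,0.24,-0.97,0,0],[0,0,0,0.24,-0.97,0,0],[0,0,0,0.24,-0.97,0,0],[0,0,0,0.24,-0.97,0,0]]'
```

```text
time: 2.15
tool_pos: [247.6, -601.0, 222.5]
orientation: [-0.0, 0.997, -0.074, -0.0]
contact_force: [-1.1, -0.1, -0.4]
grip_width: 86.9
gripper_force: 0.0
time: 3.15
tool_pos: [303.2, -504.5, 222.7]
orientation: [0.0, 0.99, -0.139, 0.0]
contact_force: [-0.2, -0.2, 0.4]
grip_width: 87.0
gripper_force: 0.0
time: 4.15
tool_pos: [382.7, -366.0, 222.6]
orientation: [0.0, 0.99, -0.139, -0.0]
contact_force: [0.1, 0.6, 1.0]
grip_width: 87.1
gripper_force: 0.0
```

```bash
cat >> h.py <<'E'
def to(tp,off=None):
    o=r.get_obs();q=rot(o["orientation"]);d=np.array(tp)-o["tool_pos"]
    print("t",o["time"],"tcp",np.round(o["tool_pos"],1),"toolx",q[:,0].round(3),"z",q[:,2].round(3),"yaw",np.degrees(np.arctan2(q[1,0],q[0,0])).round(2),"F",np.round(o["contact_force"],1),"shift mm/20:",np.round(q.T@d/20,2))
E
python3 -c "
from h import *
to([446,-254,26])"
```

```text
t 4.15 tcp [ 382.7 -366.   222.6] toolx [ 0.961 -0.276 -0.   ] z [-0.  0. -1.] yaw -16.01 F [0.1 0.6 1. ] shift mm/20: [ 1.5  -6.26  9.83]
```

```bash
python3 -m pendant '[[0,0,0,0.24,-0.97,0,0],[0,0,0,0.24,-0.97,0,0],[0,0,0,0.24,-0.97,0,0],[0,0,0,0.24,-0.97,0,0],[0,0,0,0.24,-0.97,0,0],[0,0,0,0,0,1,0],[0,0,0,0,0,1,0],[0,0,0,0,0,0,0]]'
python3 - <<'E'
from h import *
p=r.read_camera("side");w=cloud(p);cv2.imwrite("pics/s1.png",p["image"])
cv2.imwrite("pics/s1c.png",cv2.resize(p["image"][200:440,260:500],(600,600),interpolation=cv2.INTER_CUBIC))
for q in("tray_grip","jigger","drip_tray"):
    for d in r.find_in(p,q)[:3]:
        b=d["bbox"];print(q,round(d["score"],2),np.round(b),np.round(w[int(b[1]),int(b[0])]))
to([446,-254,26])
E
```

```text
time: 5.15
tool_pos: [431.2, -279.6, 181.3]
orientation: [-0.001, 0.99, -0.139, -0.001]
contact_force: [0.1, 0.3, -0.3]
grip_width: 87.1
gripper_force: 0.0
tray_grip 0.66 [354. 359.  54.  38.] [ 504. -270.    2.]
jigger 0.67 [369. 389.  22.  34.] [ 450. -422.   70.]
jigger 0.64 [401. 373.  21.  32.] [ 557. -411.   54.]
jigger 0.54 [364. 346.  20.  33.] [ 527. -283.   58.]
drip_tray 0.71 [351. 360.  58.  39.] [ 499. -268.    3.]
t 5.35 tcp [ 432.4 -280.7  183.6] toolx [ 0.961 -0.276  0.001] z [ 0.001 -0.001 -1.   ] yaw -16.01 F [-0.2 -0.   0.4] shift mm/20: [ 0.27 -1.47  7.88]
```

View pics/s1c.png

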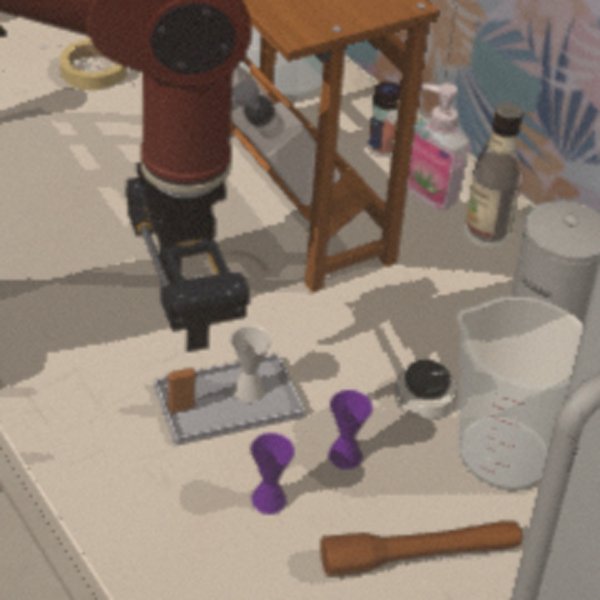

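The side view now shows the tray clear. The grip is at crop (182,390), the jigger at (250,365), and the tray corners are at ~(158,388), (178,438), (305,412) and (283,358).

Run:
```python
from h import *
p=r.read_camera("side");w=cloud(p)
f=lambda a,h:px(p,260+a[0]*.4-.3,200+a[1]*.4-.3,h)
C=np.array([f(a,12)[:2] for a in((283,358),(305,411),(178,437),(158,388))]);fl,fr,nr,nl=C
ax=(fl+fr-nl-nr)/2;print(C.round(0),C.mean(0),np.hypot(*ax),np.degrees(np.arctan2(ax[1],ax[0])))
print("grip top",f((182,373),64))
x,y,z=w[...,0],w[...,1],w[...,2]
m=(z>20)&(z<75)&(x>400)&(x<480)&(y>-300)&(y<-215);P=w[m];print("grip cloud",m.sum(),P.mean(0),P.min(0),P.max(0))
print("jig",ringfit(w,np.array([527,-269.]),74,92))
```

```text
[[ 582. -256.]
 [ 557. -334.]
 [ 417. -292.]
 [ 435. -221.]] [ 497.88340604 -275.80421649] 148.67922535563272 -14.919456794134998
grip top [ 444.37349332 -256.17087809   64.        ]
grip cloud 136 [ 442.98968662 -258.50312441   45.50463172] [ 429.25477878 -267.93194314   20.16596258] [ 457.7722617  -216.89616479   69.21447418]
jig (array([ 524.63063008, -271.9792659 ]), 85, np.float64(3.120707815500816))
```

```bash
python3 -m pendant '[[0,0,0,0.13,-0.68,0,0],[0,0,0,0.13,-0.68,0,0],[0,0,0,0,0,1,0],[0,0,0,0,0,1,0],[0,0,0,0,0,1,0],[0,0,0,0,0,1,0],[0,0,0,0,0,1,0],[0,0,0,0,0,1,0]]'
python3 -m pendant '[[0,0,0,0,0,1,0],[0,0,0,0,0,0.8,0],[0,0,0,0,0,0,0],[0,0,0,0,0,0,0.5],[0,0,0,0,0,0,0.8],[0,0,0,0,0,0,1],[0,0,0,0,0,0,1],[0,0,0,0,0,0,1]]' 20
python3 - <<'E'
from h import *
o=r.get_obs();print(o["grip_width"],o["gripper_force"])
to([445,-256,26])
p=r.read_camera("top");w=cloud(p);print("jig",ringfit(w,np.array([525,-270.]),76,92))
E
```

```text
time: 6.4
tool_pos: [445.1, -254.7, 62.1]
orientation: [-0.0, 0.99, -0.139, 0.0]
contact_force: [0.4, -0.4, -0.5]
grip_width: 87.3
gripper_force: 0.0
time: 7.4
tool_pos: [444.5, -255.9, 26.7]
orientation: [0.0, 0.99, -0.139, 0.0]
contact_force: [-0.5, 0.6, -0.6]
grip_width: 44.8
gripper_force: 0.0
44.773100208228286 0.0
t 7.4 tcp [ 444.5 -255.9   26.7] toolx [ 0.961 -0.276  0.   ] z [ 0. -0. -1.] yaw -16.01 F [-0.5  0.6 -0.6] shift mm/20: [ 0.03 -0.    0.03]
jig (array([ 523.85044917, -270.70637346]), 29, np.float64(1.5811968728702968))
```

```bash
python3 -m pendant '[[0,0,0,0,0,0,1],[0,0,0,0,0,0,1],[0,0,0,0,0,0,1],[0,0,0,0,0,0,1],[0,0,0,0,0,0,1],[0,0,0,0,0,0,1]]' 20
python3 - <<'E'
from h import *
to([445,-256,26])
for n in("top","side"):
    w=cloud(r.read_camera(n));print("jig",ringfit(w,np.array([525,-270.]),76,92))
# nozzle: refine from both views
for n in("top","side"):
    w=cloud(r.read_camera(n));x,y,z=w[...,0],w[...,1],w[...,2]
    m=(abs(y+70)<15)&(x>575)&(x<612)&(z>160)&(z<240);P=w[m];print(n,m.sum(),P[P[:,2]<195].mean(0) if m.sum() else 0,(P[:,2]<195).sum())
E
```

```text
time: 8.2
tool_pos: [444.5, -255.6, 26.5]
orientation: [-0.0, 0.99, -0.139, -0.0]
contact_force: [0.1, 2.4, -0.3]
grip_width: 11.8
gripper_force: 19.9
t 8.2 tcp [ 444.5 -255.6   26.5] toolx [ 0.961 -0.276 -0.   ] z [-0.  0. -1.] yaw -15.99 F [ 0.1  2.4 -0.3] shift mm/20: [0.03 0.01 0.03]
jig (array([ 524.81233915, -272.5989142 ]), 20, np.float64(1.0780439518052827))
jig (array([ 524.02144091, -273.34702469]), 62, np.float64(2.445190964628705))
top 39 [592.81418147 -66.55214737 183.65254293] 6
side 0 0 0
```

```bash
python3 -m pendant '[[0,0,0,0,-0.1,0,1],[0,0,0,0,-0.2,0,1],[0,0,0,0,-0.3,0,1],[0,0,0,0,-0.4,0,1],[0,0,0,0.03,-0.5,0,1],[0,0,0,0.03,-0.5,0,1],[0,0,0,0.03,-0.5,0,1],[0,0,0,0.03,-0.5,0,1]]'
python3 -m pendant '[[0,0,0,0.03,-0.5,0,1],[0,0,0,0.03,-0.5,0,1],[0,0,0,0.03,-0.5,0,1],[0,0,0,0.03,-0.5,0,1],[0,0,0,0.03,-0.4,0,1],[0,0,0,0.03,-0.3,0,1],[0,0,0,0.03,-0.2,0,1],[0,0,0,0.03,-0.1,0,1]]'
python3 - <<'E'
from h import *
to([514,-51,26.5])
for n in("top","side"):
    p=r.read_camera(n);w=cloud(p);cv2.imwrite(f"pics/{n}2.png",p["image"])
    for d in r.find_in(p,"jigger")[:3]:
        b=d["bbox"];print(n,round(d["score"],2),np.round(b),np.round(px(p,b[0],b[1],43)))
    print("jig",ringfit(w,np.array([560,-160.]),76,92))
E
```

```text
time: 9.4
tool_pos: [463.5, -198.0, 26.5]
orientation: [-0.0, 0.99, -0.139, -0.0]
contact_force: [-1.1, -1.0, -2.1]
grip_width: 11.6
gripper_force: 20.0
time: 10.4
tool_pos: [484.4, -142.4, 26.5]
orientation: [0.0, 0.99, -0.139, -0.0]
contact_force: [-1.0, -0.9, -1.3]
grip_width: 12.1
gripper_force: 20.0
t 10.4 tcp [ 484.4 -142.4   26.5] toolx [ 0.961 -0.276 -0.   ] z [-0.  0. -1.] yaw -16.01 F [-1.  -0.9 -1.3] shift mm/20: [ 0.16 -4.8   0.  ]
top 0.83 [454. 253.  20.  22.] [ 563. -401.   43.]
top 0.61 [459. 287.  20.  16.] [ 463. -410.   43.]
jig (array([ 560., -160.]), 0, np.float64(nan))
side 0.7 [368. 388.  19.  28.] [ 463. -402.   43.]
side 0.68 [354. 316.  16.  28.] [ 577. -161.   43.]
side 0.62 [402. 374.  20.  30.] [ 567. -410.   43.]
jig (array([ 563.94904016, -160.98270064]), 59, np.float64(3.2666099238953823))
  return _methods._mean(a, axis=axis, dtype=dtype,
  ret = ret.dtype.type(ret / rcount)
```

```bash
python3 -m pendant '[[0,0,0,0,-0.1,0,1],[0,0,0,0,-0.2,0,1],[0,0,0,0,-0.3,0,1],[0,0,0,0.05,-0.4,0,1],[0,0,0,0.05,-0.45,0,1],[0,0,0,0.05,-0.45,0,1],[0,0,0,0,-0.45,0,1],[0,0,0,0,-0.45,0,1]]'
python3 -m pendant '[[0,0,0,0,-0.45,0,1],[0,0,0,0,-0.45,0,1],[0,0,0,0,-0.4,0,1],[0,0,0,0,-0.3,0,1],[0,0,0,0,-0.2,0,1],[0,0,0,0,-0.1,0,1],[0,0,0,0,-0.05,0,1],[0,0,0,0,0,0,1]]'
python3 - <<'E' 2>/dev/null
from h import *
to([514,-51,26.5])
for n in("top","side"):
    p=r.read_camera(n);w=cloud(p);cv2.imwrite(f"pics/{n}3.png",p["image"])
    for d in r.find_in(p,"jigger")[:3]:
        b=d["bbox"];print(n,round(d["score"],2),np.round(b),np.round(px(p,b[0],b[1],43)))
    print("jig",ringfit(w,np.array([592,-68.]),74,92))
p=cv2.imread("pics/side3.png");cv2.imwrite("pics/side3c.png",cv2.resize(p[170:370,250:450],(600,600),interpolation=cv2.INTER_CUBIC))
E
```

```text
time: 11.6
tool_pos: [502.9, -88.8, 26.5]
orientation: [-0.0, 0.99, -0.139, -0.0]
contact_force: [-0.4, -0.3, -2.2]
grip_width: 11.9
gripper_force: 20.0
time: 12.6
tool_pos: [513.5, -52.1, 26.6]
orientation: [-0.0, 0.99, -0.139, 0.0]
contact_force: [-0.5, -0.5, -1.6]
grip_width: 12.0
gripper_force: 20.0
t 12.6 tcp [513.5 -52.1  26.6] toolx [ 0.961 -0.276  0.   ] z [ 0.  0. -1.] yaw -16.02 F [-0.5 -0.5 -1.6] shift mm/20: [ 0.01 -0.06  0.  ]
top 0.64 [459. 286.  21.  15.] [ 466. -409.   43.]
top 0.63 [453. 252.  20.  21.] [ 565. -399.   43.]
jig (array([592., -68.]), 0, np.float64(nan))
side 0.76 [345. 296.  12.  30.] [601. -75.  43.]
side 0.69 [293. 226.  20.  22.] [647. 344.  43.]
side 0.68 [368. 390.  19.  35.] [ 460. -407.   43.]
jig (array([592.24008731, -70.65099345]), 68, np.float64(3.489625455759698))
```

View pics/side3c.png

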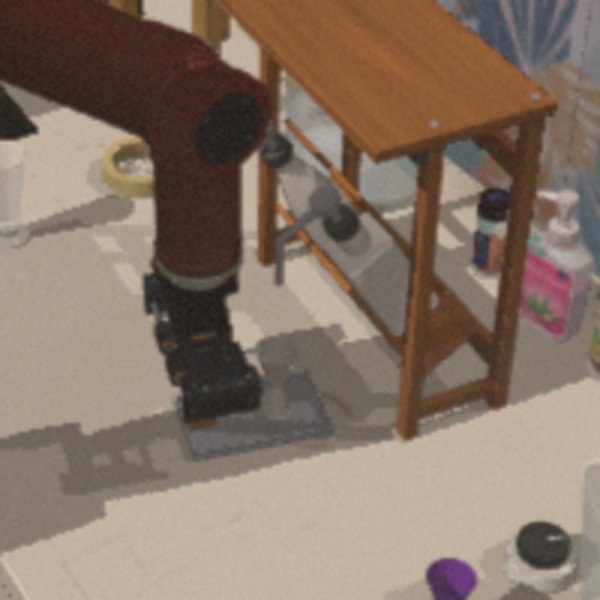

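The tray is beside the stand, with the spout tip at crop (279,282) directly above the jigger at ~(280,370). I'll release, back off and verify.

```bash
python3 -m pendant '[[0,0,0,0,0,0,0.8],[0,0,0,0,0,0,0.6],[0,0,0,0,0,0,0.4],[0,0,0,0,0,0,0.4],[0,0,0,0,0,0,0.4],[0,0,0,0,0,-0.3,0.4],[0,0,0,0,0,-0.8,0.4],[0,0,0,0,0,-1,0.4]]'
python3 -m pendant '[[0,0,0,-0.3,0,-1,0.4],[0,0,0,-0.5,0,-1,0.4],[0,0,0,-0.5,0,-1,0.4],[0,0,0,-0.8,0,-1,0.4],[0,0,0,-0.8,0,-1,0.4],[0,0,0,-0.8,0,-1,0.6],[0,0,0,-0.8,0,-1,0.8],[0,0,0,-0.6,0,-0.5,1]]'
python3 - <<'E' 2>/dev/null
from h import *
to([514,-51,26.5])
for n in("top","side"):
    p=r.read_camera(n);w=cloud(p);cv2.imwrite(f"pics/{n}4.png",p["image"])
    print("jig",ringfit(w,np.array([592,-68.]),74,92))
    if n=="side": print("spout tip",px(p,342.7,263.5,170))
    if n=="top":
        x,y,z=w[...,0],w[...,1],w[...,2]
        m=(abs(y+70)<15)&(x>575)&(x<612)&(z>160)&(z<240);P=w[m];print(n,m.sum(),P[P[:,2]<195])
p=cv2.imread("pics/top4.png")[170:290,290:410];q=cv2.imread("pics/side4.png")[190:340,290:440]
cv2.imwrite("pics/c4.png",np.hstack([cv2.resize(i,(400,400),interpolation=cv2.INTER_CUBIC) for i in(p,q)]))
E
```

```text
time: 13.8
tool_pos: [513.5, -52.0, 69.9]
orientation: [-0.0, 0.99, -0.139, 0.0]
contact_force: [0.5, -1.3, -0.3]
grip_width: 52.2
gripper_force: 0.0
time: 14.8
tool_pos: [415.3, -23.6, 220.6]
orientation: [0.0, 0.99, -0.139, 0.001]
contact_force: [0.3, 0.1, -0.5]
grip_width: 29.7
gripper_force: 0.0
t 14.8 tcp [415.3 -23.6 220.6] toolx [ 0.961 -0.276  0.003] z [ 0.003 -0.    -1.   ] yaw -16.0 F [ 0.3  0.1 -0.5] shift mm/20: [ 5.09 -0.04  9.72]
jig (array([593.7313577 , -66.69904133]), 59, np.float64(2.686098810384334))
top 41 [[592.0817881  -64.00531369 192.11019702]
 [593.71880705 -64.80332959 170.08867679]
 [591.21571227 -67.00280052 182.50444342]
 [591.70076392 -69.80316137 179.82287094]]
jig (array([592.93277793, -69.9536613 ]), 70, np.float64(3.3664023219049715))
spout tip [596.24351887 -66.90786643 170.        ]
```

View pics/c4.png

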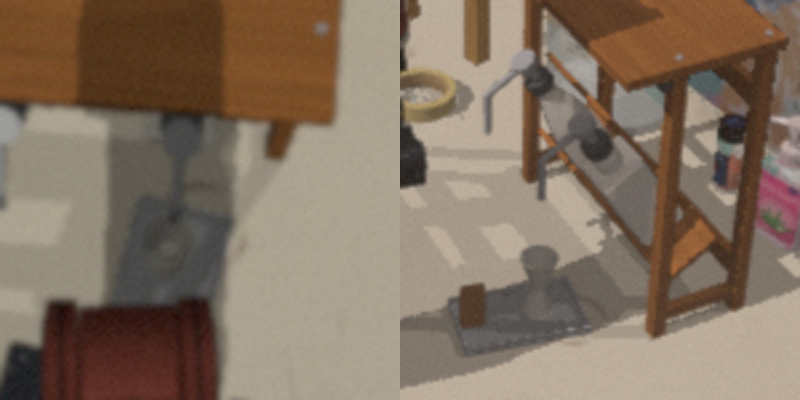

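The top half shows the spout tip over the jigger, at about (175,215) against (170,248), offset by perspective. The side half shows the tray flat and the jigger upright straight below the spout. The measured offset is under 3 mm, so I'm going on to the press pose.

```bash
python3 -m pendant '[[0,0,-0.65,0,0,-1,1],[0,0,-0.65,0,0,-1,1],[0,0,-0.65,0,0,-1,1],[0,0,-0.65,0,0,-1,1],[0,0,0,0.8,0,-1,1],[0,0,0,0.8,0,-1,1],[0,0,0,0.8,0,0,1],[0,0,0,0.8,0,0,1]]'
python3 -m pendant '[[0,1,0,0,0,0,1],[0,1,0,0,0,0,1],[0,1,0,0,0,0,1],[0,1,0,0,0,0,1],[0,1,0,0,0,0,1],[0,1,0,0,0,0,1],[0,1,0,0,0,0,1],[0,0.88,0,0,0,0,1]]'
python3 - <<'E'
from h import *
C=np.array([639.6,-72.7,260]);s=np.array([.9952,-.0974,0]);a=s*np.sin(.55)-np.array([0,0,np.cos(.55)])
to(C-80*a);print("want z",a.round(3),r.get_obs()["joint_positions"].round(2),r.get_obs()["grip_width"])
E
```

```text
time: 15.9
tool_pos: [479.9, -30.3, 337.3]
orientation: [-0.0, 0.999, -0.049, -0.001]
contact_force: [-0.1, -0.2, 0.3]
grip_width: 0.7
gripper_force: 0.0
time: 16.9
tool_pos: [507.2, -32.2, 331.3]
orientation: [0.013, 0.964, -0.048, 0.259]
contact_force: [0.1, 0.2, 0.4]
grip_width: 0.3
gripper_force: 0.0
t 16.9 tcp [507.2 -32.2 331.3] toolx [ 0.861 -0.085  0.502] z [ 0.499 -0.049 -0.865] yaw -5.67 F [0.1 0.2 0.4] shift mm/20: [3.99 1.36 2.49]
want z [ 0.52  -0.051 -0.853] [ 0.03 -0.38 -0.09  2.04  0.06  0.96 -1.75] 0.3415305957564404
```

```bash
python3 -m pendant '[[0,0,0,0.6,0.27,0.4,1],[0,0,0,0.8,0.27,0.5,1],[0,0,0,0.8,0.27,0.5,1],[0,0,0,0.8,0.27,0.5,1],[0,0,0,0.8,0.27,0.5,1],[0,0,0,0,0,0,1],[0,0,0,0,0,0,1]]'
python3 - <<'E' 2>/dev/null
from h import *
C=np.array([639.6,-72.7,260]);s=np.array([.9952,-.0974,0]);a=s*np.sin(.55)-np.array([0,0,np.cos(.55)])
to(C-50*a);print("want z",a.round(3),r.get_obs()["joint_positions"].round(2))
for n in("top","side"):
    p=r.read_camera(n);w=cloud(p);cv2.imwrite(f"pics/{n}5.png",p["image"]);print("jig",ringfit(w,np.array([593,-68.]),74,92))
    # cap points
    x,y,z=w[...,0],w[...,1],w[...,2];m=(abs(y+72)<22)&(x>610)&(x<665)&(z>240)&(z<275);P=w[m]
    if len(P):print(n,len(P),P.mean(0).round(1),P.min(0).round(1),P.max(0).round(1))
p=cv2.imread("pics/side5.png")[190:310,290:410];cv2.imwrite("pics/c5.png",cv2.resize(p,(600,600),interpolation=cv2.INTER_CUBIC))
E
```

```text
time: 17.77
tool_pos: [593.5, -67.6, 328.6]
orientation: [0.013, 0.965, -0.048, 0.259]
contact_force: [1.0, 0.1, 0.5]
grip_width: 1.0
gripper_force: 0.0
t 17.775 tcp [593.5 -67.6 328.6] toolx [ 0.862 -0.085  0.5  ] z [ 0.498 -0.049 -0.866] yaw -5.65 F [1.  0.1 0.5] shift mm/20: [0.23 0.03 1.63]
want z [ 0.52  -0.051 -0.853] [ 0.04 -0.18 -0.03  1.9   0.05  0.9  -1.67]
jig (array([593., -68.]), 0, np.float64(nan))
top 129 [641.4 -72.2 260.6] [622.6 -86.2 241.5] [661.7 -57.6 272.9]
jig (array([593.48396577, -69.9603345 ]), 68, np.float64(3.0274415195154525))
side 105 [638.2 -77.4 256. ] [612.3 -92.7 240.1] [654.9 -56.6 268.7]
```

View pics/c5.png

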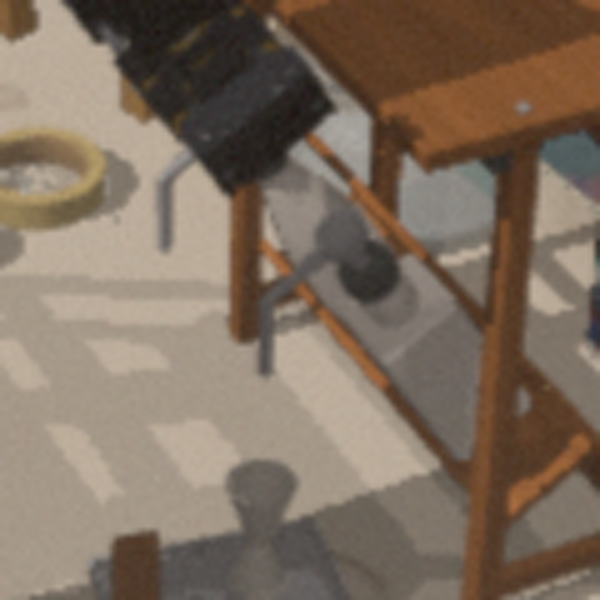

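The gripper is tilted and clear of the roof. The square bottle's cap (crop ~340,225) is straight ahead along the tool axis, and the jigger is still under the spout at (262,375).

```bash
python3 -m pendant '[[0,0.36,0,0,0,0,1],[0,0,0,0.25,0.03,0.3,1],[0,0,0,0,0,0.6,1],[0,0,0,0,0,0.7,1],[0,0,0,0,0,0.6,1],[0,0,0,0,0,0.4,1],[0,0,0,0,0,0.2,1],[0,0,0,0,0,0,1]]' 20
python3 - <<'E'
from h import *
C=np.array([639.6,-72.7,260]);s=np.array([.9952,-.0974,0]);a=s*np.sin(.55)-np.array([0,0,np.cos(.55)])
to(C);print("want z",a.round(3),"axial F",r.get_obs()["contact_force"]@a)
E
```

```text
time: 18.88
tool_pos: [627.0, -71.3, 283.9]
orientation: [0.013, 0.961, -0.047, 0.271]
contact_force: [0.3, -0.0, 0.5]
grip_width: 0.5
gripper_force: 0.0
t 18.875 tcp [627.  -71.3 283.9] toolx [ 0.848 -0.084  0.523] z [ 0.52  -0.051 -0.852] yaw -5.64 F [ 0.3 -0.   0.5] shift mm/20: [-0.08  0.01  1.35]
want z [ 0.52  -0.051 -0.853] axial F -0.29115495859328194
```

```bash
python3 -m pendant '[[0,0,0,-0.06,0,0.3,1],[0,0,0,0,0,0.4,1],[0,0,0,0,0,0.3,1],[0,0,0,0,0,0.2,1],[0,0,0,0,0,0.15,1],[0,0,0,0,0,0.15,1],[0,0,0,0,0,0.1,1],[0,0,0,0,0,0,1]]'
python3 -c "
from h import *
C=np.array([639.6,-72.7,260]);a=np.array([.520,-.051,-.8525]);to(C);print(r.get_obs()['contact_force']@a)"
```

```text
time: 19.88
tool_pos: [642.6, -72.8, 256.2]
orientation: [0.013, 0.961, -0.047, 0.271]
contact_force: [-5.1, 0.7, 3.0]
grip_width: 0.5
gripper_force: 2.7
t 19.875 tcp [642.6 -72.8 256.2] toolx [ 0.848 -0.084  0.523] z [ 0.521 -0.051 -0.852] yaw -5.64 F [-5.1  0.7  3. ] shift mm/20: [-0.03  0.01 -0.24]
-5.2807306590174985
```

```bash
python3 -m pendant '[[0,0,0,0,0,0.1,1],[0,0,0,0,0,0.1,1],[0,0,0,0,0,0.1,1],[0,0,0,0,0,0.05,1],[0,0,0,0,0,0,1],[0,0,0,0,0,0,1]]'
python3 -c "
from h import *
C=np.array([639.6,-72.7,260]);a=np.array([.520,-.051,-.8525]);to(C);print(r.get_obs()['contact_force']@a)"
```

```text
time: 20.62
tool_pos: [646.1, -73.2, 250.5]
orientation: [0.013, 0.961, -0.047, 0.271]
contact_force: [-7.5, 1.1, 5.8]
grip_width: 0.5
gripper_force: 4.1
t 20.625 tcp [646.1 -73.2 250.5] toolx [ 0.848 -0.084  0.523] z [ 0.521 -0.051 -0.852] yaw -5.64 F [-7.5  1.1  5.8] shift mm/20: [-0.03  0.01 -0.57]
-8.94859602501205
```

```bash
python3 -m pendant '[[0,0,0,0,0,0.1,1],[0,0,0,0,0,0.1,1],[0,0,0,0,0,0,1],[0,0,0,0,0,0,1]]'
python3 -c "
from h import *
C=np.array([639.6,-72.7,260]);a=np.array([.520,-.051,-.8525]);to(C);print(r.get_obs()['contact_force']@a)"
```

```text
time: 21.12
tool_pos: [646.7, -73.2, 249.9]
orientation: [0.013, 0.961, -0.047, 0.271]
contact_force: [-45.2, 3.7, 35.2]
grip_width: 0.8
gripper_force: 26.9
t 21.125 tcp [646.7 -73.2 249.9] toolx [ 0.848 -0.084  0.523] z [ 0.52  -0.051 -0.852] yaw -5.66 F [-45.2   3.7  35.2] shift mm/20: [-0.04  0.01 -0.62]
-53.72333689938549
```

At the stop: the force jumped to 54 N with no further travel. Backing off along the axis.

```bash
python3 -m pendant '[[0,0,0,0,0,-0.2,1],[0,0,0,0,0,-0.3,1],[0,0,0,0,0,-0.4,1],[0,0,0,0,0,-0.6,1],[0,0,0,0,0,-0.8,1],[0,0,0,0,0,-1,1],[0,0,0,0,0,-1,1],[0,0,0,-0.8,0,-0.3,1]]'
python3 -m pendant '[[0,0,0,-0.8,0,0,1],[0,0,0,-0.8,0,0,1],[0,0,0,-0.8,0,-0.5,1],[0,0,0,-0.8,0,-0.5,1],[0,0,0,0,0,0,1],[0,0,0,0,0,0,1]]'
python3 - <<'E' 2>/dev/null
from h import *
to([0,0,0])
for n in("top","side"):
    p=r.read_camera(n);w=cloud(p);cv2.imwrite(f"pics/{n}6.png",p["image"]);print("jig",ringfit(w,np.array([593,-68.]),74,92))
    x,y,z=w[...,0],w[...,1],w[...,2];m=(abs(y+72)<22)&(x>610)&(x<665)&(z>240)&(z<275);P=w[m]
    if len(P):print(n,len(P),P.mean(0).round(1))
p=cv2.imread("pics/side6.png")[190:340,270:420];cv2.imwrite("pics/c6.png",cv2.resize(p,(600,600),interpolation=cv2.INTER_CUBIC))
E
```

```text
time: 22.12
tool_pos: [587.1, -67.3, 319.2]
orientation: [0.013, 0.961, -0.047, 0.273]
contact_force: [-0.0, 0.3, -0.7]
grip_width: 0.4
gripper_force: 0.0
time: 22.88
tool_pos: [522.3, -61.0, 300.3]
orientation: [0.013, 0.961, -0.047, 0.272]
contact_force: [0.2, -0.0, -0.7]
grip_width: 0.5
gripper_force: 0.0
t 22.875 tcp [522.3 -61.  300.3] toolx [ 0.848 -0.084  0.523] z [ 0.521 -0.051 -0.852] yaw -5.64 F [ 0.2 -0.  -0.7] shift mm/20: [-30.26  -0.47  -0.96]
jig (array([593.76007725, -67.6607317 ]), 56, np.float64(2.6453784974397645))
top 138 [639.7 -72.  259.7]
jig (array([593.45607723, -70.03989507]), 67, np.float64(3.085586299443049))
side 103 [638.5 -76.9 255.7]
```

View pics/c6.png

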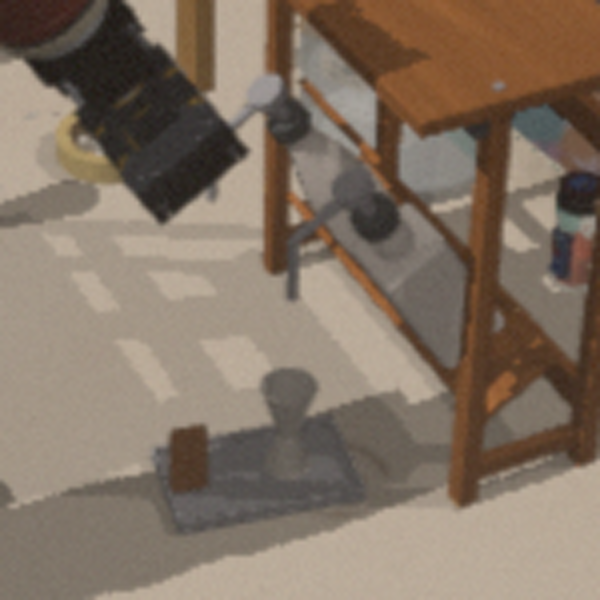

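The cap is back up (crop ~355,185), the jigger stands upright under the spout at (290,430), and the robot touches nothing. Handing in.

```bash
python3 -c "
from bench import r
print(r.finish_job())"
```

```text
the job is handed in; nothing more can be done
None
```

I moved the tray until the jigger stood under the square bottle's nozzle (within about 3 mm, measured) and let go, pressed that bottle's pump to its stop, saw it spring back, and handed the job in at about 23 s; the hand-in call returned no verdict.

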